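# Wedge the sagging cabinet door

## Robot

A 7-joint arm with a two-finger parallel gripper is mounted at the origin on the work surface. World frame = base frame: x ahead of the robot, y to its left, z up, the work surface at z = 0. Lengths are in m, angles in rad, forces in N, time in s.
With the tool pointing down it reaches from about 0.35 to 0.9 m from the base axis. Payload 8.1 kg.
Tool frame: the origin (TCP) lies on the centre line of the jaws, within the pads' length; the fingertips stand 14 mm ahead of it and the grasp point (between the pads) lies 5 mm behind it; z points along the fingers, y is the direction in which the jaws open and shut (so a half turn about z gives the same grasp; the last joint's range is limited). The gripper opens to 92 mm and grips with 3 to 60 N. Pads are 19 mm wide; open, the fingers measure 130 mm over their backs; the gripper's body (75 mm by 190 mm) begins 47 mm behind the grasp point.
Start: joints at [-1.318, 0.434, 0.025, 1.573, -0.012, 1.134, -0.075], TCP at [0.218, 0.586, 0.241] pointing down, gripper open.
Joint ranges: [-2.62, 2.62], [-0.44, 2.09], [-1.27, 1.32], [0.08, 2.57], [-1.32, 4.46], [0.12, 2], [-2.74, 2.74]. Speed limits (rad/s): [2.22, 2.22, 3.01, 3.01, 3.14, 3.14, 3.14].

## Interface

Orientations are given as a rotation vector (axis times angle).
In Python, from cell import observe, eyes, arm gives the robot as it stands.
- The arm moves only by the tool step_arm, never from a script. Its argument "series" is a list that holds one entry, the list of rows, each a list of 5 numbers: the finger opening in m, from 0 to 0.0918, then the shift along the world's x, y, z in m, then the turn about the world's z in degrees. In form: [[[hand, dx, dy, dz, spin], ...]]. A call has 1 to 20 rows; each row is the pose to reach, as a shift and turn from the pose measured when the call began; what a row does not reach only later rows make up. A row lasts 1/12 s, in which the tool goes at most 41.7 mm and 7.16 degrees, less where a joint would pass 70% of its speed; a pose out of reach is approached as far as the arm can. A call with a gripper value outside its range is refused whole. The fingers move at their own pace and stop on an object; "squeeze" is the grip in N (left out, the last holds). Time passes only in rows, so rows that repeat a pose let the fingers close. It gives the time, the measured TCP pose, the force and the opening at its end, in the units of the state.
- observe(): the state, without advancing time (a new reading comes with each control period).
- eyes.get_image(name): name is "scene" or "top" or "wrist"; returns (picture, depth): 420x560x3 uint8, red, green, blue; 420x560 float32, m along the optical axis (not along the pixel's ray), 0 where there is no reading.
- eyes.camera_params(name): a dict with "intrinsics" (3x3 intrinsics, pixels), "position" and "attitude" of the camera in the world. Camera axes: x right, y down, z forward; pixel columns grow to the right and rows downward; lengths in m; the calibration is good to about 2 mm. The wrist camera is an equidistant fisheye: a pixel r from the principal point sees the ray r / f radians off the axis. A picture is of the moment at which its call begins: read the wrist's pose just before it. camera_params takes no time and is no camera call; for the wrist camera it gives the pose at the moment of the call.
- arm.sign_off(): hands the job in, once; it reports no verdict.
The state is a dict: "clock": time; "joints": joint angles; "dq": joint speeds; "joint_efforts": joint torques, N m; "position": TCP position; "ee_rot": TCP orientation; "force": force on the tool from outside, world axes, zero at the start; "ft_torque": the same for the moment, N m; "width": opening from 0.0 (shut) to 1.0 (fully open).
Only numpy, scipy, OpenCV 4.12 (cv2) and the standard library are available. Lean on these libraries where they do the work, as an engineer would, in place of code of your own. Each camera call takes 0.05 s, during which the arm holds its last target.

## Task

Swing the small white cabinet door shut against its stop rail. Then slide the tapered wooden wedge, thin end first, in under the door's free end, in line with the door, and tap it home by feel until it jams the door firmly between wedge and bench, without forcing it. Let go, leave the wedge flat on the bench and do not disturb the other things on the bench.

Things in the scene. Friction and masses are not known exactly. Their poses are not given: they have to be found in the camera images.
- stand: Fixed wooden stand: post 230 mm tall on an 18 mm foot, carrying a white door on a vertical hinge pin. Origin: on the bench under the pin. +y runs along the shut door from hinge to free end, +x square to it. Foot: y -130 to +20 mm, x within 65 mm. Stop rail: on the door's +x side, y up to 135 mm, 130 to 170 mm up, so the door swings only towards -x.
- door_end (a point): Point on the bench below the free end of the door when shut, 240 mm from the pin; axes as the stand. The wedge goes in here, moving along -y. The worn hinge sags by an unknown amount: the door's lower edge is 8 to 18 mm above the bench, new each time and not measured. The door gives upward only about 1 mm per 20 N, so pressure rises quickly once the wedge touches.
- door (a joint): Door angle, rad: 0 shut against the rail, along the stand's +y; positive swung towards its -x side. Hinge friction under 0.1 N m; it stays where put. White slab 18 mm thick, centred on the pin, with framing 4 mm proud on the -x side; 8 to 240 mm from the pin, 200 mm tall. A brass knob stands 30 mm out on the -x side, 215 mm from the pin, 80 to 90 mm up.
- wedge_grip (a point): Centre of the upright grip block (30 x 30 mm, 50 mm tall, this point 25 mm up) at the thick end of the loose wooden wedge, about 0.12 kg. +x points to the thin end. Well jammed, it stands a steady push of 12 to 16 N on the block along the door; more than 25 N bruises the door. Friction is about 0.6, so it does not slip back. Let go while held above the bench, it drops and slackens.
- wedge_tip (a point): Thin end of the wedge, on its centre line, 2.5 mm above its underside, 155 mm from the grip block's centre. The tapered blade is 30 mm wide and 140 mm long; its flat underside is level with the block's, its top falls evenly from 29 mm high at the block to 5 mm at the thin end.
- offcut: Straight (untapered) loose wooden offcut, 170 x 30 x 29 mm, lying flat; bystander. Origin: centre of its underside, long axis x.
- glue: Loose white glue bottle, 60 mm across, 170 mm tall; bystander. Origin: centre of its underside.
- tape: Loose tape measure, 75 x 40 x 65 mm; bystander. Origin: centre of its underside.
- hammer: Loose hammer lying at the right; bystander.
- driver: Loose screwdriver lying at the left; bystander.
- mug: Loose blue mug, 80 mm across, 95 mm tall; bystander. Origin: centre of its underside.
Things that resemble listed ones, but are neither listed nor needed, are in the scene too. Leave any pink look-alike of the part that bears wedge_grip alone.

How it is judged:
On the way, in this order (a step that is already met when the one before it is completed fails the run):
1. the door is shut against its stop rail before the wedge is under it (value of joint door below 0.04 rad and y of wedge_tip in the frame of stand above 0.24 m), for 0.2 s.
2. the wedge's thin end is under the free end of the shut door, in line with it (value of joint door below 0.04 rad and y of wedge_tip in the frame of stand below 0.225 m and x of wedge_tip in the frame of stand between -0.02 and 0.02 m and y of wedge_grip in the frame of stand above 0.25 m and x of wedge_grip in the frame of stand between -0.03 and 0.03 m), for 0.1 s.
At the end, for the whole second after the job is handed in: Door shut within 0.04 rad; wedge flat (tilt under 0.06 rad) at rest, thin end at least 15 mm under the door's free end, tip within 20 mm and grip block within 30 mm of the door's line, thick end towards the robot's left; left jammed: wedge and door press on each other with 6 to 18 N (all of step 2 and height (world z) of wedge_grip below 0.029 m and angle between wedge_grip's own z axis and vertical below 0.06 rad and contact force between wedge and hung_door between 6 and 18 N and linear speed of wedge below 0.005 m/s); the robot touches nothing.
It fails at once if the wedge is forced against the door with more than 25 N (contact force between wedge and hung_door above 25 N).
It fails at once if a bystander is moved by more than 30 mm (distance of any of offcut, glue, tape, hammer, driver, mug from where it was at the start of the episode above 0.03 m).
It also fails if it takes over 72 s, if anything falls off the work surface, if the arm or the gripper's body presses on something with over 40 N, if the wrist force passes 120 N, or if a joint passes its speed limit or range.

## Working session

There is one attempt and no reset: what is moved stays moved. The work goes in short steps, Python scripts to look and compute and a tool call to move; the robot and the scene stay as the last step left them, time stands still between calls to the robot, and variables do not carry over. Pictures are saved under pics/ and viewed, and the job is handed in when it is done.

Besides the shell and the picture viewer there is one more tool, called after "Call:" as name(argument=value, ...) on one line, values as JSON. step_arm: Moves the arm, as the interface text tells. Its arguments: {"type":"object","properties":{"series":{"type":"array"},"squeeze":{"type":"number"}},"required":["series"]}

```bash
ls; mkdir -p pics; python3 - <<'E'
from cell import observe, eyes, arm
import cv2,numpy as np
print(observe())
for n in("scene","top","wrist"):
    p=eyes.camera_params(n);print(n,p)
    im,d=eyes.get_image(n)
    cv2.imwrite(f"pics/{n}0.png",im[...,::-1]);np.savez(f"pics/{n}0.npz",im=im,d=d,K=p["intrinsics"],P=p["position"])
E
```

```text
pics
{'clock': 0.0, 'joints': array([-1.3175766 ,  0.43524049,  0.02496314,  1.57409615, -0.01160062,
        1.13396874, -0.07513817]), 'dq': array([-0.00043997, -0.0012154 , -0.00074987, -0.0004191 , -0.00106896,
       -0.00084399,  0.00200197]), 'joint_efforts': array([-2.48930399e-05, -6.67849016e+01,  9.85019803e-01, -3.14475310e+01,
       -6.05491502e-02,  4.26106586e-02,  1.59683386e-04]), 'position': array([0.2176026 , 0.58538305, 0.23993432]), 'ee_rot': array([-5.56105031e-01, -3.09183830e+00,  2.45265914e-03]), 'force': array([0.61542692, 0.3417942 , 0.13069919]), 'ft_torque': array([-0.04848906,  0.03154688, -0.0298004 ]), 'width': 1.003028367109936}
scene {'intrinsics': array([[492.74594032,   0.        , 283.10641706],
       [  0.        , 492.74594032, 204.68043209],
       [  0.        ,   0.        ,   1.        ]]), 'position': array([ 1.07282099, -0.46161056,  1.17509585]), 'attitude': array([-2.38188379, -1.00120482,  0.29181818])}
top {'intrinsics': array([[391.39202416,   0.        , 277.18991546],
       [  0.        , 391.39202416, 207.56461515],
       [  0.        ,   0.        ,   1.        ]]), 'position': array([0.4469996 , 0.03752727, 1.39029326]), 'attitude': array([-2.16504949,  2.18531765, -0.05564738])}
wrist {'intrinsics': array([[325.1922621 ,   0.        , 278.56349673],
       [  0.        , 325.1922621 , 206.06036138],
       [  0.        ,   0.        ,   1.        ]]), 'position': array([0.1461433 , 0.61181365, 0.38421469]), 'attitude': array([2.3761109 , 1.65218915, 0.23878058])}
```

View pics/scene0.png

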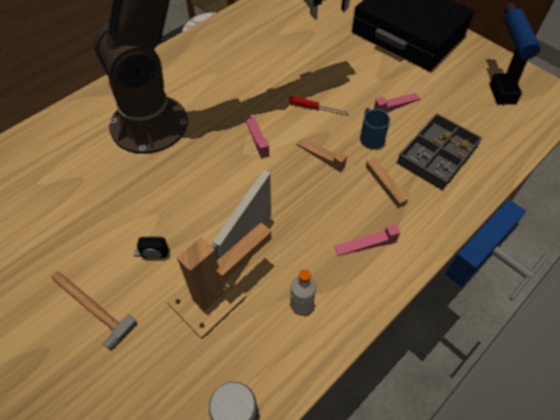

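View pics/top0.png

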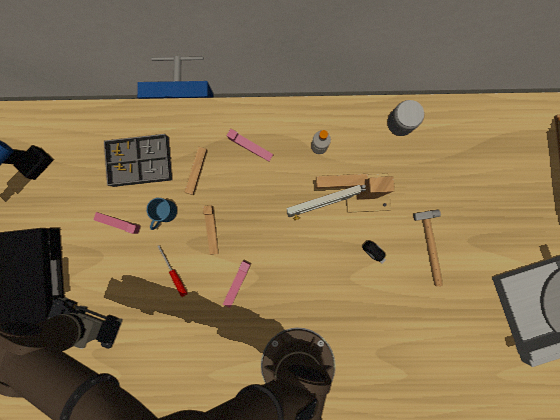

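View pics/wrist0.png

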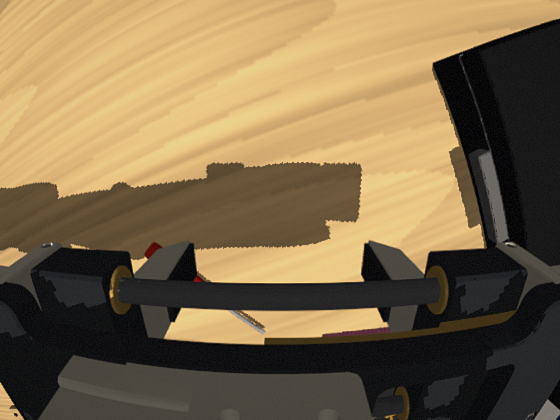

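The top view shows the stand near (370,195), with the door swung from about (365,190) to (288,212) and the rail at (340,183). There are two wooden bars: A at (210,230) with a block at its upper end (208,209), and B at (196,170). The pink look-alikes are at (117,222), (237,283) and (250,146). A has the grip block and tapers, so it fits the wedge. B looks untapered, so it should be the offcut. I'll confirm this in an enlarged crop and measure.

```bash
cat > h.py <<'E'
import numpy as np,cv2
from scipy.spatial.transform import Rotation as R
from cell import observe,eyes,arm
def grab(n,name=None):
    p=eyes.camera_params(n);im,d=eyes.get_image(n)
    if name: cv2.imwrite(f"pics/{name}.png",im[...,::-1])
    return p,im,d
def cloud(p,d):
    K=p["intrinsics"];h,w=d.shape
    u,v=np.meshgrid(np.arange(w),np.arange(h))
    c=np.stack([(u-K[0,2])/K[0,0]*d,(v-K[1,2])/K[1,1]*d,d],-1)
    return c@R.from_rotvec(p["attitude"]).as_matrix().T+p["position"]
def ray(p,uv,z):
    K=p["intrinsics"];uv=np.atleast_2d(uv).astype(float)
    c=np.c_[(uv-K[[0,1],[2,2]])/K[0,0],np.ones(len(uv))]
    r=c@R.from_rotvec(p["attitude"]).as_matrix().T
    return p["position"]+r*((z-p["position"][2])/r[:,2])[:,None]
E
python3 - <<'E'
from h import *
p,im,d=grab("top");X=cloud(p,d)
a=im[130:270,150:260];b=im[150:240,270:410]
cv2.imwrite("pics/cropA.png",cv2.resize(a,None,fx=5,fy=4.2,interpolation=2)[...,::-1])
cv2.imwrite("pics/cropB.png",cv2.resize(b,None,fx=5.5,fy=5.5,interpolation=2)[...,::-1])
print("table z",np.median(X[240:260,290:330,2]))
for n,(r0,r1,c0,c1) in dict(A=(200,260,198,225),B=(140,200,180,212)).items():
    m=np.zeros(d.shape,bool);m[r0:r1,c0:c1]=1;m&=(X[...,2]>.004)&(d>0)
    hsv=cv2.cvtColor(im,cv2.COLOR_RGB2HSV)
    P=X[m];r=cv2.minAreaRect(P[:,:2].astype(np.float32));print(n,m.sum(),r,cv2.boxPoints(r).round(3).tolist())
    for x in np.arange(P[:,0].min(),P[:,0].max(),.015):
        s=P[(P[:,0]>=x)&(P[:,0]<x+.015)];print(round(x,3),len(s),s[:,1].mean().round(4),np.median(s[:,2]).round(4))
# stand
m=np.zeros(d.shape,bool);m[150:235,275:410]=1
for lo,hi in((.19,.225),(.225,.26),(.15,.18),(.01,.03)):
    q=m&(X[...,2]>lo)&(X[...,2]<hi);P=X[q]
    if len(P)>5:print(lo,hi,len(P),np.median(P[:,2]).round(4),cv2.boxPoints(cv2.minAreaRect(P[:,:2].astype(np.float32))).round(3).tolist())
E
```

```text
table z 8.04135978393905e-06
A 524 ((0.4713537395000458, 0.30066877603530884), (0.20891310274600983, 0.09299702942371368), 0.25207796692848206) [[0.367000013589859, 0.34700000286102295], [0.367000013589859, 0.2540000081062317], [0.5759999752044678, 0.2549999952316284], [0.5759999752044678, 0.3479999899864197]]
0.367 7 0.3008 0.0061
0.382 25 0.2971 0.0066
0.397 38 0.2943 0.0083
0.412 47 0.2951 0.0093
0.427 40 0.2974 0.0135
0.442 41 0.2975 0.0156
0.457 43 0.2983 0.0173
0.472 56 0.2984 0.0183
0.487 44 0.3014 0.0219
0.502 42 0.3019 0.0253
0.517 54 0.3021 0.0297
0.532 51 0.3006 0.0483
0.547 29 0.2996 0.0484
0.562 7 0.2991 0.005
B 585 ((0.6863319873809814, 0.3571038842201233), (0.21333561837673187, 0.1126638874411583), 0.5824829936027527) [[0.5789999961853027, 0.41200000047683716], [0.5799999833106995, 0.30000001192092896], [0.7940000295639038, 0.3019999861717224], [0.7919999957084656, 0.41499999165534973]]
0.58 6 0.3399 0.0053
0.595 43 0.3671 0.0269
0.61 51 0.3668 0.0272
0.625 46 0.3635 0.0265
0.64 50 0.3572 0.026
0.655 58 0.3509 0.0261
0.67 50 0.353 0.0276
0.685 53 0.3467 0.0273
0.7 48 0
[... 233 characters left out ...]
, -0.27900001406669617], [0.6259999871253967, -0.2680000066757202], [0.5630000233650208, 0.039000000804662704]]
0.225 0.26 408 0.2474 [[0.5699999928474426, -0.21199999749660492], [0.5740000009536743, -0.28299999237060547], [0.6200000047683716, -0.2800000011920929], [0.6159999966621399, -0.20900000631809235]]
0.15 0.18 651 0.1697 [[0.5120000243186951, 0.028999999165534973], [0.5740000009536743, -0.27900001406669617], [0.6729999780654907, -0.2590000033378601], [0.6100000143051147, 0.04899999871850014]]
0.01 0.03 695 0.0178 [[0.5149999856948853, 0.013000000268220901], [0.5210000276565552, -0.3440000116825104], [0.753000020980835, -0.3400000035762787], [0.7459999918937683, 0.017999999225139618]]
```

View pics/cropA.png

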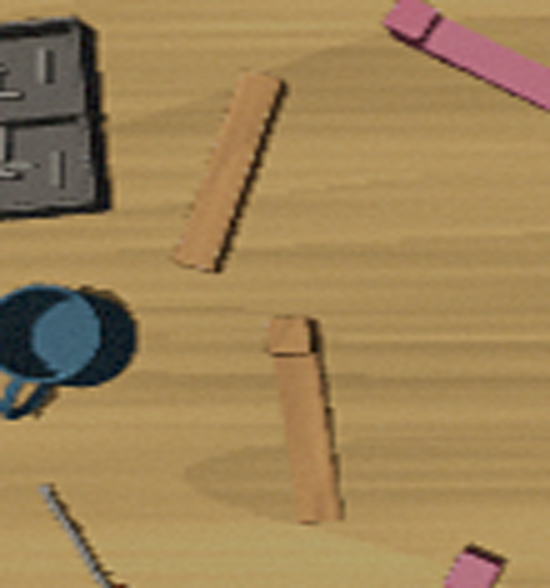

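View pics/cropB.png

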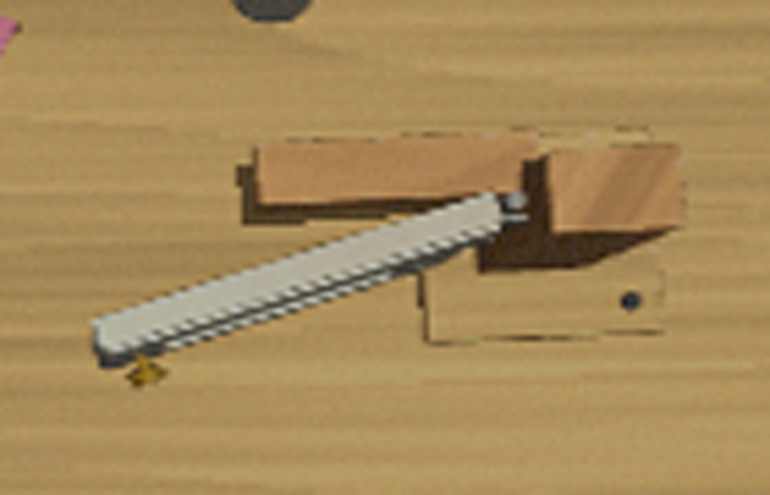

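Crop A shows the tapered bar with a square block at its upper end, around px (208,210), and its thin end near (214,254). That is the wedge. The bar at (196,170) has an even width and height of about 28 mm, so it is the offcut. Crop B shows the pin, rail and foot corners clearly, so I'll measure their positions next.

```bash
python3 - <<'E'
from h import *
p,im,d=grab("top");X=cloud(p,d)
def cb(c): c=np.array(c,float);return (c+.5)/5.5-.5+[270,150]
foot=ray(p,cb([(427,343),(663,333),(650,130)]),.018)
pin=ray(p,cb([(515,200)]),.215)
rail=ray(p,cb([(258,148),(258,203),(535,133)]),.17)
post=ray(p,cb([(550,155),(553,232),(681,226),(681,147)]),.248)
dtop=ray(p,cb([(92,322),(497,192),(500,222),(97,350)]),.21)
for n,a in dict(foot=foot,pin=pin,rail=rail,post=post,door=dtop).items():print(n,a[:,:2].round(4).tolist())
e=foot[0]-foot[1];print("foot len",np.linalg.norm(e),"yaw of +y minus90",np.degrees(np.arctan2(-e[0],e[1])))
e2=foot[2]-foot[1];print("foot w",np.linalg.norm(e2),np.degrees(np.arctan2(e2[1],e2[0])))
# colour mask bits: wedge
hsv=cv2.cvtColor(im,cv2.COLOR_RGB2HSV)
z=X[...,2]
m=np.zeros(d.shape,np.uint8);m[195:265,195:230]=1
mb=m*(z>.035)
pix=np.argwhere(mb)[:,::-1];w=ray(p,pix,.05)
print("block",len(w),w[:,:2].mean(0),cv2.minAreaRect(w[:,:2].astype(np.float32)))
# table wood vs wedge hue
print("hsv wedge",hsv[235,210],"table",hsv[235,190],hsv[240,225])
E
```

```text
foot [[0.5275, -0.1801], [0.5324, -0.3296], [0.6625, -0.3251]]
pin [[0.5938, -0.1985]]
rail [[0.6309, -0.0623], [0.5994, -0.0618], [0.6377, -0.2198]]
post [[0.6136, -0.211], [0.5724, -0.2115], [0.5748, -0.2792], [0.6171, -0.2804]]
door [[0.5296, 0.0336], [0.599, -0.1897], [0.5824, -0.191], [0.5142, 0.031]]
foot len 0.14958630769292178 yaw of +y minus90 1.8749903130293784
foot w 0.13022200653881602 1.9750323297987575
block 101 [0.5260521  0.29974475] ((0.4736456573009491, 0.27998438477516174), (0.09674844145774841, 0.22315025329589844), 88.79290008544922)
hsv wedge [ 16 135 168] table [ 20 122 175] [ 19 121 171]
```

```bash
python3 - <<'E'
from h import *
for n,(r0,r1,c0,c1),s in(("top",(195,265,190,240),9),("scene",(130,175,290,355),11)):
    p,im,d=grab(n)
    cv2.imwrite(f"pics/w_{n}.png",cv2.resize(im[r0:r1,c0:c1],None,fx=s,fy=s,interpolation=2)[...,::-1])
    if n=="top":
        X=cloud(p,d);pix=[(u,v) for u in range(200,218) for v in range(203,219) if X[v,u,2]>.044]
        w=ray(p,pix,.05);print("blk",len(pix),w.mean(0),w.min(0),w.max(0),cv2.minAreaRect(w[:,:2].astype(np.float32)))
E
```

```text
blk 75 [0.53957296 0.30564328 0.05      ] [0.52335563 0.29240987 0.05      ] [0.5543333  0.32018352 0.05      ] ((0.5388531684875488, 0.3062765896320343), (0.030926145613193512, 0.02769187092781067), 0.2857208847999573)
```

View pics/w_top.png

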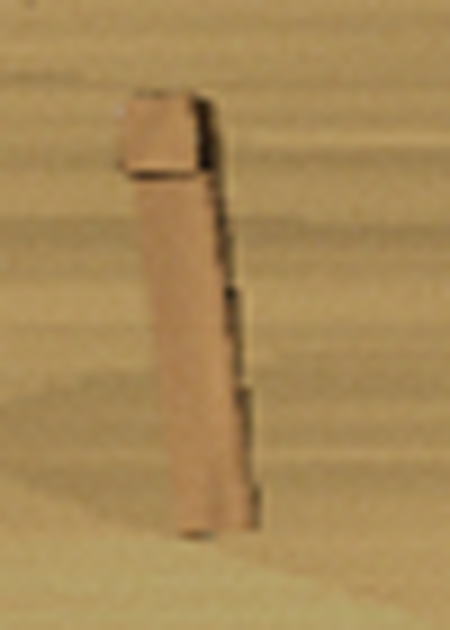

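View pics/w_scene.png

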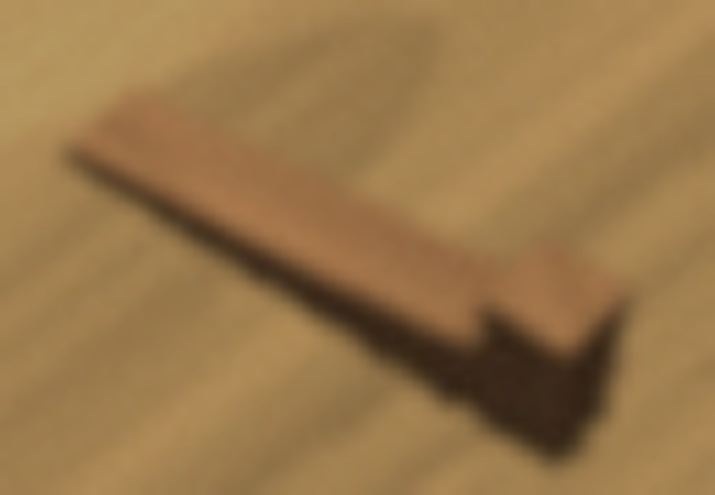

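```bash
python3 - <<'E'
from h import *
def f(n,c,s,o,z): return ray(eyes.camera_params(n),(np.array(c)+.5)/s-.5+o,z).mean(0)[:2]
b1=f("top",[(123,97),(193,94),(200,170),(125,172)],9,[190,195],.05);t1=f("top",[(178,532),(246,530)],9,[190,195],.005)
b2=f("scene",[(555,243),(628,298),(570,355),(485,297)],11,[290,130],.05);t2=f("scene",[(135,92),(68,152)],11,[290,130],.005)
for b,t in((b1,t1),(b2,t2)):
    e=t-b;print(b,t,np.linalg.norm(e),np.degrees(np.arctan2(e[1],e[0])))
r=R.from_rotvec(observe()["ee_rot"]).as_matrix();print(r.round(3).tolist(),np.degrees(np.arctan2(r[1,1],r[0,1])))
E
```

```text
[0.53929418 0.3050412 ] [0.38574529 0.29298198] 0.15402171223615704 -175.50939820022285
[0.54409989 0.30606228] [0.38961355 0.29145228] 0.155175638862916 -174.59752206026778
[[-0.937, 0.348, -0.0], [0.348, 0.937, -0.0], [-0.0, -0.0, -1.0]] 69.6094170883505
```

Both views agree. The wedge block is at about (0.541, 0.306), heading about 185°, and it is 155 mm from tip to block as given. The stand origin is (0.593, -0.198), with +y turned 1.9° from world y. The foot corners, pin and rail agree to about 1 mm. Next I'll close the jaws and move to the door's -x side.

Call:
step_arm(series=[[[0,0.06,-0.14,0.0,-35],[0,0.12,-0.29,0.0,-70],[0,0.19,-0.44,0,-100],[0,0.252,-0.593,0,-100],[0,0.252,-0.593,0,-100],[0,0.252,-0.593,0,-100],[0,0.252,-0.593,0,-100],[0,0.252,-0.593,0,-100],[0,0.252,-0.593,0,-100],[0,0.252,-0.593,0,-100],[0,0.252,-0.593,0,-100],[0,0.252,-0.593,0,-100],[0,0.252,-0.593,0,-100],[0,0.252,-0.593,0,-100],[0,0.252,-0.593,0,-100],[0,0.252,-0.593,0,-100],[0,0.252,-0.593,0,-100],[0,0.252,-0.593,0,-100],[0,0.252,-0.593,0,-100],[0,0.252,-0.593,0,-100]]], squeeze=20)

```text
clock: 2.02
position: [0.4693, -0.0059, 0.2404]
ee_rot: [-2.724, -1.564, 0.001]
force: [0.2, 0.7, -0.1]
width: 0.002
```

Call:
step_arm(series=[[[0,0,0,-0.065,-55],[0,0,0,-0.065,-55],[0,0,0,-0.065,-55],[0,0,0,-0.065,-55],[0,0,0,-0.065,-55],[0,0,0,-0.065,-55],[0,0,0,-0.065,-55],[0,0,0,-0.065,-55],[0,0.02,0,-0.065,-55],[0,0.035,0,-0.065,-55],[0,0.045,0,-0.065,-55],[0,0.055,0,-0.065,-55],[0,0.065,0,-0.065,-55],[0,0.073,0,-0.065,-55],[0,0.08,0,-0.065,-55],[0,0.084,0,-0.065,-55],[0,0.084,0,-0.065,-55]]])

```text
clock: 3.43
position: [0.5541, -0.006, 0.1754]
ee_rot: [-3.138, -0.129, -0.001]
force: [0.2, 0.2, -0.8]
width: 0.004
```

```bash
python3 - <<'E'
from h import *
print(observe()["force"])
p,im,d=grab("top");cv2.imwrite("pics/door1.png",cv2.resize(im[130:260,180:410],None,fx=3.4,fy=3.4,interpolation=2)[...,::-1])
E
```

```text
[ 0.22998749  0.18460849 -0.76797023]
```

View pics/door1.png

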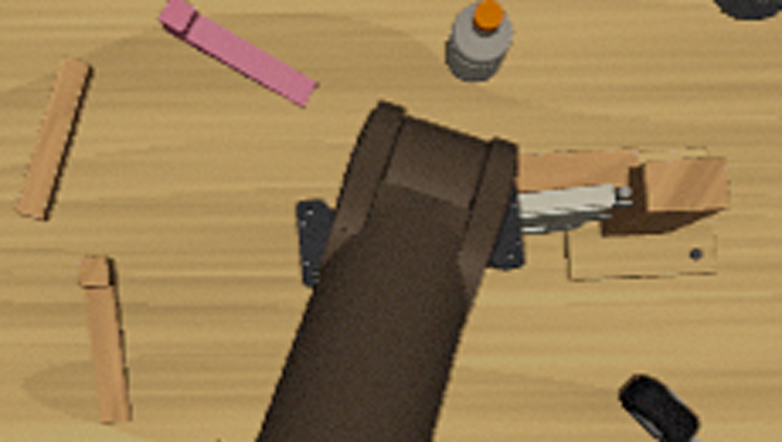

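The door is nearly shut: its edge at crop (565,205) is almost parallel to the rail. I'll push the rest of the way until the force rises.

Call:
step_arm(series=[[[0,0.004,0,0,0],[0,0.007,0,0,0],[0,0.009,0,0,0],[0,0.01,0,0,0],[0,0.01,0,0,0]]])

```text
clock: 3.9
position: [0.5637, -0.0061, 0.1754]
ee_rot: [-3.138, -0.129, -0.001]
force: [0.4, -0.7, 0.4]
width: 0.006
```

Call:
step_arm(series=[[[0,0.002,0,0,0],[0,0.003,0,0,0],[0,0.004,0,0,0],[0,0.004,0,0,0]]])

```text
clock: 4.23
position: [0.5669, -0.006, 0.1752]
ee_rot: [-3.138, -0.129, 0.002]
force: [-4.4, 0.5, 2.5]
width: 0.004
```

The door is shut against the rail at 4.4 N. The gripper body is 190 mm wide along the jaws and the mug stands near the wedge, so I'll measure the mug before the grasp.

```bash
python3 - <<'E'
from h import *
p,im,d=grab("top");X=cloud(p,d)
s=X[195:235,140:185];q=s[s[...,2]>.07]
print("mug rim",len(q),q.min(0),q.max(0),cv2.minEnclosingCircle(q[:,:2].astype(np.float32)))
for n,(r0,r1,c0,c1) in dict(glue=(120,160,305,335),boxr=(130,190,100,178),driver=(245,300,155,190)).items():
    s=X[r0:r1,c0:c1];q=s[s[...,2]>.008];print(n,q.min(0).round(3),q.max(0).round(3))
E
```

```text
mug rim 202 [0.4469996  0.03752727 0.07075282] [0.57765349 0.50104861 1.39029326] ((0.49999308586120605, 0.2684827446937561), 0.23705725371837616)
glue [ 0.447 -0.114  0.009] [0.845 0.038 1.39 ]
boxr [0.447 0.038 0.008] [0.821 0.674 1.39 ]
driver [0.229 0.038 0.008] [0.447 0.485 1.39 ]
```

Call:
step_arm(series=[[[0,-0.03,0,0,0],[0,-0.06,0.0,0,0],[0,-0.06,0.03,0.04,0],[0,-0.05,0.07,0.055,0],[0.09,-0.04,0.11,0.055,0],[0.09,-0.035,0.15,0.055,0],[0.09,-0.03,0.19,0.055,0],[0.09,-0.026,0.23,0.055,0],[0.09,-0.026,0.27,0.055,0],[0.09,-0.026,0.3115,0.055,0],[0.09,-0.026,0.3115,0.055,0],[0.09,-0.026,0.3115,0.055,0],[0.09,-0.026,0.3115,0.055,0]]])

```text
clock: 5.37
position: [0.5413, 0.3054, 0.2301]
ee_rot: [-3.139, -0.13, 0.001]
force: [1.0, -1.3, -0.4]
width: 0.606
```

```bash
python3 - <<'E'
from h import *
p,im,d=grab("wrist","wr1")
p,im,d=grab("top","top2");X=cloud(p,d)
s=X[195:235,140:185];q=s[(s[...,2]>.08)&(s[...,2]<.12)]
print("mug rim",len(q),q.min(0),q.max(0),cv2.minEnclosingCircle(q[:,:2].astype(np.float32)))
cv2.imwrite("pics/door2.png",cv2.resize(im[150:240,270:410],None,fx=5.5,fy=5.5,interpolation=2)[...,::-1])
E
```

```text
Traceback (most recent call last):
ValueError: zero-size array to reduction operation minimum which has no identity
```

View pics/wr1.png

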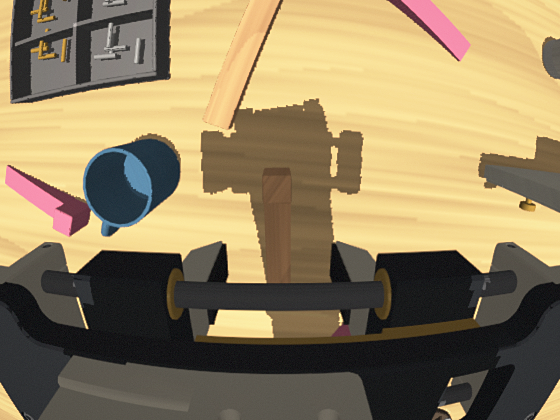

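```bash
python3 - <<'E'
from h import *
z=np.load("pics/top0.npz");p=eyes.camera_params("top");X=cloud(p,z["d"]);
m=z["d"]>0
for n,(r0,r1,c0,c1),lo in(("mug",(195,235,140,185),.08),("driver",(245,300,155,190),.008),("offcut",(140,200,180,212),.015)):
    s=X[r0:r1,c0:c1][m[r0:r1,c0:c1]];q=s[(s[:,2]>lo)];print(n,len(q),q.min(0).round(3),q.max(0).round(3))
p,im,d=grab("scene","sc2")
cv2.imwrite("pics/door2.png",cv2.resize(im[140:340,150:350],None,fx=3,fy=3,interpolation=2)[...,::-1])
E
```

```text
mug 138 [0.49  0.421 0.08 ] [0.576 0.499 0.101]
driver 265 [0.241 0.382 0.008] [0.418 0.486 0.031]
offcut 447 [0.595 0.316 0.015] [0.763 0.39  0.037]
```

View pics/door2.png

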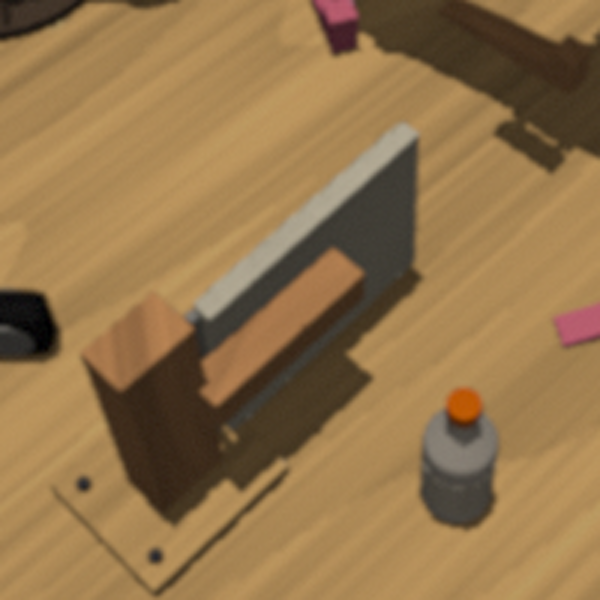

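The door is shut and parallel to the rail. In the wrist view the block at (277,185) is centred between the fingers, and the body clears the mug by about 20 mm. I'll descend and grip.

Call:
step_arm(series=[[[0.09,0,0,0,0],[0.09,0,0,-0.04,0],[0.09,0,0,-0.08,0],[0.09,0,0,-0.12,0],[0.09,0,0,-0.15,0],[0.09,0,0,-0.175,0],[0.09,0,0,-0.19,0],[0.09,0,0,-0.2,0],[0.09,0,0,-0.204,0],[0.09,0,0,-0.204,0],[0.02,0,0,-0.204,0],[0.02,0,0,-0.204,0],[0.02,0,0,-0.204,0],[0.02,0,0,-0.204,0],[0.02,0,0,-0.204,0],[0.02,0,0,-0.204,0],[0.02,0,0,-0.204,0],[0.02,0,0,-0.204,0]]], squeeze=25)

```text
clock: 7.02
position: [0.5415, 0.3038, 0.0266]
ee_rot: [-3.138, -0.125, 0.001]
force: [0.2, 0.2, -0.4]
width: 0.448
```

Call:
step_arm(series=[[[0.02,0,0,0,0],[0.02,0,0,0,0],[0.02,0,0,0,0],[0.02,0,0,0,0]]])

```text
clock: 7.35
position: [0.5416, 0.3039, 0.0266]
ee_rot: [-3.138, -0.125, 0.001]
force: [0.5, 0.7, -0.3]
width: 0.323
```

Gripped: the opening of 29.7 mm matches the 30 mm block. I'll lift slightly, turn by 87.3°, and go to the pre-insert spot at (0.579, 0.217).

Call:
step_arm(series=[[[0.02,0,0,0.02,0],[0.02,0,0,0.035,7],[0.02,0.004,-0.01,0.035,14],[0.02,0.008,-0.02,0.035,21],[0.02,0.012,-0.03,0.035,28],[0.02,0.016,-0.04,0.035,35],[0.02,0.02,-0.05,0.035,42],[0.02,0.024,-0.06,0.035,49],[0.02,0.028,-0.066,0.035,56],[0.02,0.032,-0.07,0.035,63],[0.02,0.036,-0.075,0.035,70],[0.02,0.038,-0.08,0.035,77],[0.02,0.038,-0.087,0.035,84],[0.02,0.038,-0.087,0.035,87.3],[0.02,0.038,-0.087,0.035,87.3],[0.02,0.038,-0.087,0.035,87.3]]])

```text
clock: 8.68
position: [0.5795, 0.2167, 0.0615]
ee_rot: [-2.187, -2.254, 0.002]
force: [0.5, -0.2, -1.3]
width: 0.322
```

```bash
python3 - <<'E'
from h import *
o=observe();print(o["position"],o["force"],o["joints"].round(2))
for n in("scene","top","wrist"):grab(n,"c3_"+n)
E
```

```text
[0.57945201 0.21671948 0.06147028] [ 0.47151519 -0.20766562 -1.25002941] [-0.61  0.62  0.24  1.78 -0.2   0.76 -0.23]
```

View pics/c3_scene.png

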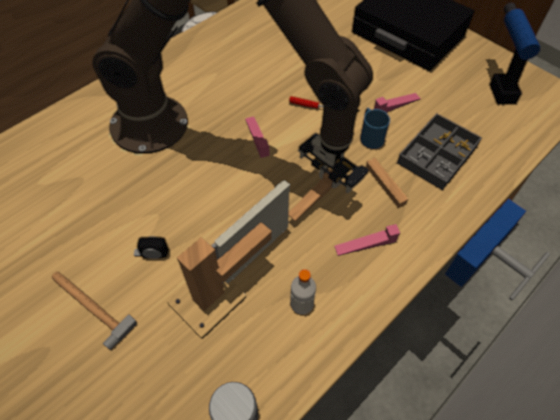

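View pics/c3_top.png

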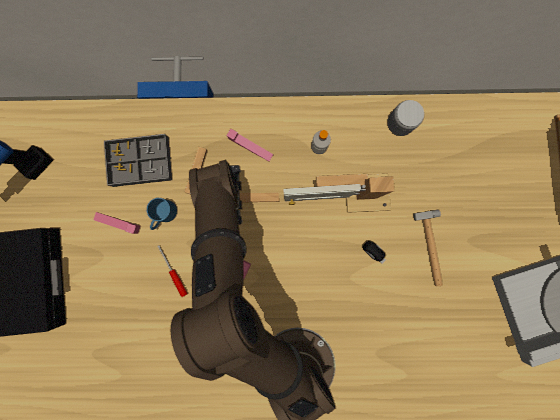

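The wedge is in line, with its tip at top px (278,197) just short of the door end at (283,192). I'll lower it and check the alignment.

Call:
step_arm(series=[[[0.02,0,0,-0.015,0],[0.02,0,0,-0.027,0],[0.02,0,0,-0.032,0],[0.02,0,0,-0.035,0],[0.02,0,0,-0.035,0],[0.02,0,0,-0.035,0]]])

```text
clock: 9.33
position: [0.5794, 0.2173, 0.0265]
ee_rot: [-2.186, -2.255, 0.002]
force: [-0.1, 0.4, -1.3]
width: 0.324
```

```bash
python3 - <<'E'
from h import *
o=observe();print(o["position"],o["force"])
p,im,d=grab("top");cv2.imwrite("pics/d4.png",cv2.resize(im[170:220,225:375],None,fx=5.3,fy=5.3,interpolation=2)[...,::-1])
p,im,d=grab("scene");cv2.imwrite("pics/d4s.png",cv2.resize(im[160:280,210:350],None,fx=5,fy=5,interpolation=2)[...,::-1])
E
```

```text
[0.57942914 0.21728015 0.02649251] [-0.14387202  0.43952047 -1.29051605]
```

View pics/d4.png

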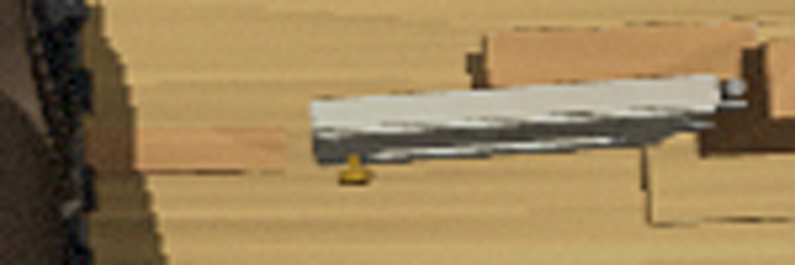

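View pics/d4s.png

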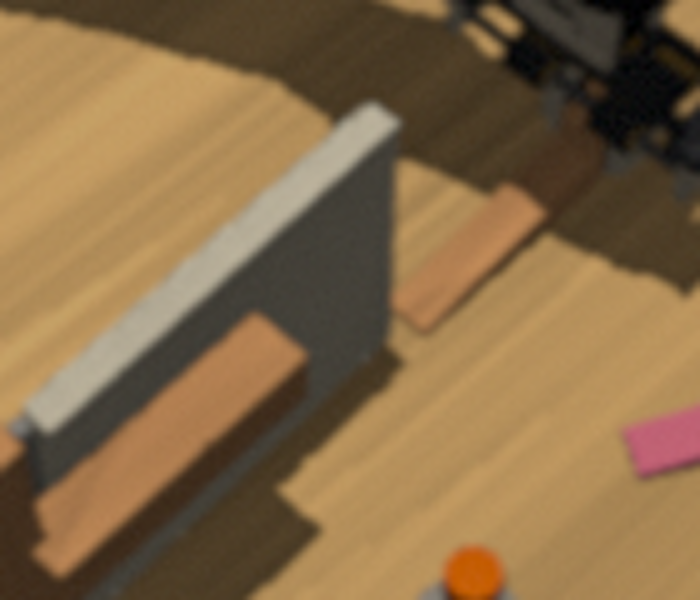

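```bash
python3 - <<'E'
from h import *
p=eyes.camera_params("top")
cb=lambda c:(np.array(c,float)+.5)/5.3-.5+[225,170]
O=np.array([.5932,-.1977]);a=np.radians(1.9);M=np.array([[np.cos(a),np.sin(a)],[-np.sin(a),np.cos(a)]])
S=lambda P:((P[:,:2]-O)@M.T).round(4).tolist()
print("tip",S(ray(p,cb([(286,127),(286,170)]),.005)))
print("blade ~",S(ray(p,cb([(137,128),(137,171)]),.013)))
print("door top",S(ray(p,cb([(310,102),(717,76),(313,128),(717,106)]),.213)))
print("grip",S(observe()["position"][None]))
cs=lambda c:(np.array(c,float)+.5)/5-.5+[210,160]
q=eyes.camera_params("scene");print("tip scene",S(ray(q,cs([(393,300),(428,330)]),.005)))
E
```

```text
tip [[0.0116, 0.2574], [-0.0174, 0.2586]]
blade ~ [[0.0144, 0.3569], [-0.0144, 0.3579]]
door top [[0.0028, 0.2405], [0.0074, 0.0085], [-0.0122, 0.2394], [-0.0097, 0.0095]]
grip [[-0.0, 0.4152]]
tip scene [[-0.0127, 0.2618], [0.0147, 0.261]]
```

The tip is at stand x of about -2 mm, y 0.259, and the block at x 0, y 0.415, so they are well in line. I'll slide in freely to about 15 mm under the door, then creep.

Call:
step_arm(series=[[[0.02,0.0003,-0.008,0,0],[0.02,0.0005,-0.016,0,0],[0.02,0.0008,-0.024,0,0],[0.02,0.001,-0.03,0,0],[0.02,0.0011,-0.034,0,0],[0.02,0.0011,-0.034,0,0],[0.02,0.0011,-0.034,0,0]]])

```text
clock: 10.02
position: [0.5805, 0.1829, 0.0264]
ee_rot: [-2.187, -2.255, 0.002]
force: [-0.0, 0.3, -1.2]
width: 0.323
```

Call:
step_arm(series=[[[0.02,0,-0.001,0,0],[0.02,0.0001,-0.002,0,0],[0.02,0.0001,-0.003,0,0],[0.02,0.0001,-0.004,0,0],[0.02,0.0001,-0.004,0,0]]])

```text
clock: 10.43
position: [0.5806, 0.1788, 0.0264]
ee_rot: [-2.187, -2.255, 0.003]
force: [-0.3, -0.4, -0.9]
width: 0.323
```

Call:
step_arm(series=[[[0.02,0,-0.001,0,0],[0.02,0.0001,-0.002,0,0],[0.02,0.0001,-0.003,0,0],[0.02,0.0001,-0.004,0,0],[0.02,0.0001,-0.004,0,0]]])

```text
clock: 10.85
position: [0.5808, 0.1743, 0.0265]
ee_rot: [-2.188, -2.254, 0.003]
force: [-0.4, 0.9, -0.5]
width: 0.324
```

Call:
step_arm(series=[[[0.02,0,-0.001,0,0],[0.02,0.0001,-0.002,0,0],[0.02,0.0001,-0.003,0,0],[0.02,0.0001,-0.003,0,0]]])

```text
clock: 11.18
position: [0.5808, 0.1709, 0.0264]
ee_rot: [-2.188, -2.254, 0.003]
force: [-0.6, 0.6, -0.9]
width: 0.324
```

Call:
step_arm(series=[[[0.02,0,-0.001,0,0],[0.02,0.0001,-0.002,0,0],[0.02,0.0001,-0.003,0,0],[0.02,0.0001,-0.003,0,0]]])

```text
clock: 11.52
position: [0.581, 0.1675, 0.0264]
ee_rot: [-2.188, -2.254, 0.003]
force: [0.1, -0.3, -0.7]
width: 0.325
```

```bash
python3 - <<'E'
from h import *
print(observe()["force"])
p,im,d=grab("scene");cv2.imwrite("pics/e5s.png",cv2.resize(im[160:280,210:350],None,fx=5,fy=5,interpolation=2)[...,::-1])
E
```

```text
[ 0.1457291  -0.31849223 -0.69795694]
```

View pics/e5s.png

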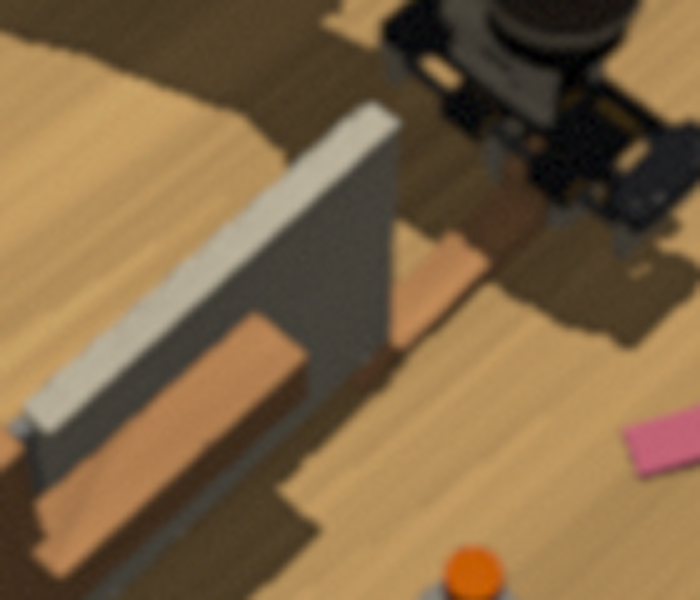

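The blade is going under the door cleanly and in line, with no contact yet. I'll keep creeping.

Call:
step_arm(series=[[[0.02,0,-0.001,0,0],[0.02,0.0001,-0.002,0,0],[0.02,0.0001,-0.003,0,0],[0.02,0.0001,-0.004,0,0],[0.02,0.0001,-0.004,0,0]]])

```text
clock: 11.98
position: [0.5811, 0.1633, 0.0264]
ee_rot: [-2.189, -2.254, 0.004]
force: [0.0, -0.5, -0.0]
width: 0.325
```

Call:
step_arm(series=[[[0.02,0,-0.001,0,0],[0.02,0.0001,-0.002,0,0],[0.02,0.0001,-0.003,0,0],[0.02,0.0001,-0.003,0,0]]])

```text
clock: 12.32
position: [0.5812, 0.1599, 0.0264]
ee_rot: [2.189, 2.253, -0.004]
force: [-0.3, 0.3, -0.8]
width: 0.328
```

Call:
step_arm(series=[[[0.02,0,-0.001,0,0],[0.02,0.0001,-0.002,0,0],[0.02,0.0001,-0.003,0,0],[0.02,0.0001,-0.003,0,0]]])

```text
clock: 12.65
position: [0.5813, 0.1566, 0.0265]
ee_rot: [2.189, 2.253, -0.004]
force: [-0.4, -1.2, -0.2]
width: 0.328
```

Call:
step_arm(series=[[[0.02,0,-0.001,0,0],[0.02,0.0001,-0.002,0,0],[0.02,0.0001,-0.002,0,0]]])

```text
clock: 12.9
position: [0.5814, 0.1542, 0.0264]
ee_rot: [2.19, 2.252, -0.004]
force: [-0.0, -1.1, -0.4]
width: 0.324
```

Call:
step_arm(series=[[[0.02,0,-0.001,0,0],[0.02,0.0001,-0.002,0,0],[0.02,0.0001,-0.003,0,0],[0.02,0.0001,-0.003,0,0]]])

```text
clock: 13.23
position: [0.5815, 0.1508, 0.0264]
ee_rot: [2.19, 2.252, -0.004]
force: [0.6, -0.3, 0.5]
width: 0.328
```

Call:
step_arm(series=[[[0.02,0,-0.001,0,0],[0.02,0.0001,-0.002,0,0],[0.02,0.0001,-0.002,0,0]]])

```text
clock: 13.48
position: [0.5817, 0.1485, 0.0264]
ee_rot: [2.19, 2.251, -0.005]
force: [0.5, -0.3, -1.4]
width: 0.325
```

Call:
step_arm(series=[[[0.02,0,-0.001,0,0],[0.02,0.0001,-0.002,0,0],[0.02,0.0001,-0.003,0,0],[0.02,0.0001,-0.003,0,0]]])

```text
clock: 13.82
position: [0.5818, 0.1456, 0.0264]
ee_rot: [2.19, 2.252, -0.004]
force: [-0.7, 1.8, -1.5]
width: 0.325
```

Call:
step_arm(series=[[[0.02,0,-0.001,0,0],[0.02,0.0001,-0.002,0,0],[0.02,0.0001,-0.002,0,0]]])

```text
clock: 14.07
position: [0.5819, 0.144, 0.0264]
ee_rot: [2.19, 2.252, -0.004]
force: [-0.6, 2.3, -1.6]
width: 0.323
```

Call:
step_arm(series=[[[0.02,0,-0.0007,0,0],[0.02,0.0001,-0.0015,0,0],[0.02,0.0001,-0.0015,0,0],[0.02,0.0001,-0.0015,0,0]]])

```text
clock: 14.4
position: [0.5819, 0.1428, 0.0265]
ee_rot: [-2.19, -2.252, 0.003]
force: [-0.8, 6.4, -1.5]
width: 0.328
```

Contact is clear: fy went from 0 to 6.4 N over the last few millimetres. I'll release, rise, and come behind the block with closed fingers so the final taps act only along the door.

Call:
step_arm(series=[[[0.06,0,0,0,0],[0.06,0,0,0,0],[0.06,0,0,0,0],[0.06,0,0,0,0],[0.06,0,0,0.02,0],[0.06,0,0,0.05,0],[0.06,0,0,0.075,0],[0.0,0,0.0,0.075,0],[0.0,-0.001,0.022,0.075,0],[0.0,-0.0015,0.045,0.075,0],[0.0,-0.0015,0.045,0.075,0],[0.0,-0.0015,0.045,0.075,0],[0.0,-0.0015,0.045,0.075,0]]])

```text
clock: 15.48
position: [0.5803, 0.1871, 0.1011]
ee_rot: [2.19, 2.252, -0.005]
force: [0.2, 0.3, -0.2]
width: 0.268
```

```bash
python3 - <<'E'
from h import *
o=observe();print(o["position"],o["force"],o["width"])
grab("wrist","f6w")
p,im,d=grab("scene");cv2.imwrite("pics/f6s.png",cv2.resize(im[160:280,210:350],None,fx=5,fy=5,interpolation=2)[...,::-1])
E
```

```text
[0.58030648 0.18710054 0.10112327] [ 0.15326788  0.3001132  -0.17499503] 0.26759422570414915
```

View pics/f6w.png

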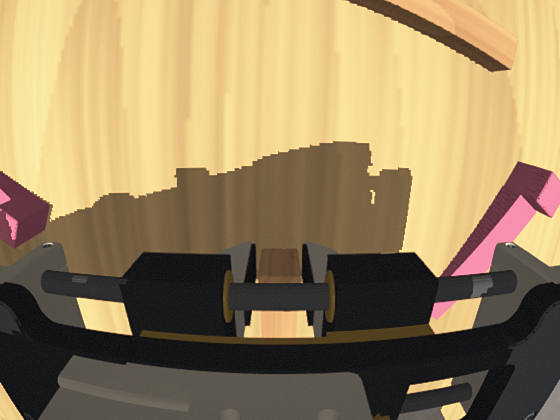

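View pics/f6s.png

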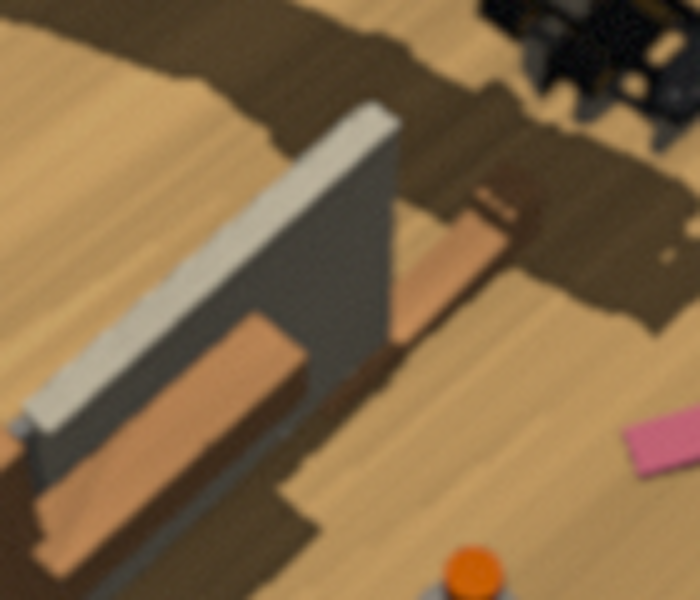

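The wedge stayed flat and in line, with its block at scene crop (495,205). I'll descend behind it and approach.

Call:
step_arm(series=[[[0,0,0,0,0],[0,0,0,0,0],[0,0,0,-0.03,0],[0,0,0,-0.055,0],[0,0,0,-0.07,0],[0,0,0,-0.078,0],[0,0,0,-0.078,0],[0,0,0,-0.078,0],[0,0.0002,-0.005,-0.078,0],[0,0.0003,-0.01,-0.078,0],[0,0.0004,-0.013,-0.078,0],[0,0.0005,-0.015,-0.078,0],[0,0.0005,-0.015,-0.078,0]]])

```text
clock: 16.67
position: [0.5814, 0.1705, 0.0238]
ee_rot: [2.192, 2.249, -0.004]
force: [-0.5, -1.2, 0.6]
width: 0.006
```

Call:
step_arm(series=[[[0,0,-0.001,0,0],[0,0,-0.002,0,0],[0,0,-0.002,0,0]]])

```text
clock: 16.92
position: [0.5814, 0.1683, 0.0239]
ee_rot: [2.192, 2.249, -0.004]
force: [0.3, -0.1, -0.1]
width: 0.002
```

Call:
step_arm(series=[[[0,0,-0.001,0,0],[0,0,-0.002,0,0],[0,0,-0.002,0,0]]])

```text
clock: 17.17
position: [0.5813, 0.1669, 0.0238]
ee_rot: [2.192, 2.25, -0.003]
force: [-0.3, 2.4, -0.1]
width: 0.006
```

Call:
step_arm(series=[[[0,0,-0.0008,0,0],[0,0,-0.0015,0,0],[0,0,-0.0015,0,0],[0,0,-0.0015,0,0]]])

```text
clock: 17.5
position: [0.5812, 0.1666, 0.0239]
ee_rot: [-2.191, -2.251, 0.002]
force: [-0.5, 4.8, -1.1]
width: 0.003
```

Call:
step_arm(series=[[[0,0,-0.001,0,0],[0,0,-0.002,0,0],[0,0,-0.0025,0,0],[0,0,-0.0025,0,0],[0,0,-0.0025,0,0]]])

```text
clock: 17.92
position: [0.5811, 0.1653, 0.0239]
ee_rot: [-2.19, -2.251, 0.0]
force: [-0.4, 5.8, -0.5]
width: 0.005
```

Call:
step_arm(series=[[[0,0,-0.001,0,0],[0,0,-0.002,0,0],[0,0,-0.003,0,0],[0,0,-0.003,0,0],[0,0,-0.003,0,0]]])

```text
clock: 18.33
position: [0.581, 0.1638, 0.0239]
ee_rot: [-2.187, -2.252, -0.002]
force: [-0.3, 7.7, -1.2]
width: 0.004
```

Call:
step_arm(series=[[[0,0,-0.001,0,0],[0,0,-0.002,0,0],[0,0,-0.003,0,0],[0,0,-0.0035,0,0],[0,0,-0.0035,0,0],[0,0,-0.0035,0,0]]])

```text
clock: 18.83
position: [0.5809, 0.1625, 0.024]
ee_rot: [-2.184, -2.253, -0.004]
force: [-1.0, 9.2, -1.3]
width: 0.005
```

```bash
python3 - <<'E'
from h import *
o=observe();print(o["position"],o["force"],o["ft_torque"])
p,im,d=grab("top");cv2.imwrite("pics/g7.png",cv2.resize(im[170:220,225:375],None,fx=5.3,fy=5.3,interpolation=2)[...,::-1])
p,im,d=grab("scene");cv2.imwrite("pics/g7s.png",cv2.resize(im[160:280,210:350],None,fx=5,fy=5,interpolation=2)[...,::-1])
E
```

```text
[0.58088714 0.16254071 0.02403577] [-0.99998917  9.19344171 -1.28993967] [1.64709764 0.06635192 0.02494593]
```

View pics/g7.png

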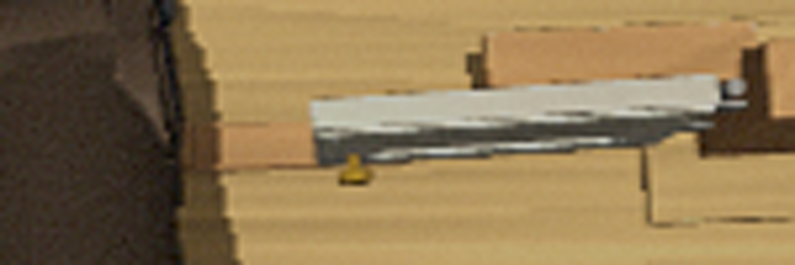

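View pics/g7s.png

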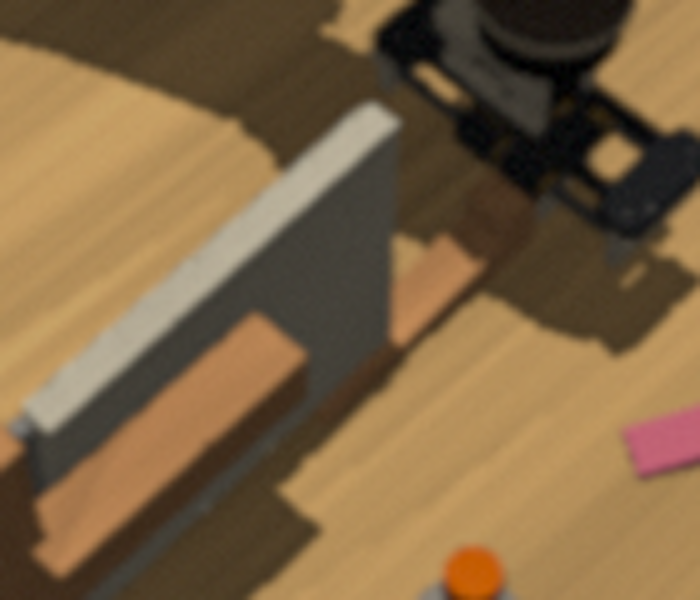

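The wedge is straight and the door still shut, with the pressure rising steadily. I'll continue up to about 14 N.

Call:
step_arm(series=[[[0,0,-0.001,0,0],[0,0,-0.002,0,0],[0,0,-0.003,0,0],[0,0,-0.004,0,0],[0,0,-0.004,0,0],[0,0,-0.004,0,0]]])

```text
clock: 19.43
position: [0.5807, 0.161, 0.0241]
ee_rot: [-2.181, -2.254, -0.007]
force: [0.1, 10.6, -1.0]
width: 0.008
```

Call:
step_arm(series=[[[0,0,-0.001,0,0],[0,0,-0.002,0,0],[0,0,-0.003,0,0],[0,0,-0.004,0,0],[0,0,-0.0048,0,0],[0,0,-0.0048,0,0],[0,0,-0.0048,0,0]]])

```text
clock: 20.02
position: [0.5805, 0.1594, 0.0242]
ee_rot: [-2.177, -2.255, -0.011]
force: [-0.6, 12.8, -1.0]
width: 0.005
```

Call:
step_arm(series=[[[0,0,-0.001,0,0],[0,0,-0.002,0,0],[0,0,-0.003,0,0],[0,0,-0.004,0,0],[0,0,-0.0048,0,0],[0,0,-0.0048,0,0],[0,0,-0.0048,0,0],[0,0,-0.0048,0,0]]])

```text
clock: 20.68
position: [0.5803, 0.1581, 0.0244]
ee_rot: [-2.172, -2.256, -0.015]
force: [-0.5, 13.4, -0.8]
width: 0.007
```

A 13.4 N push is held. I'll back off and check how far the wedge actually went, comparing with the earlier view.

Call:
step_arm(series=[[[0,0,0.002,0,0],[0,0,0.01,0,0],[0,0.0,0.03,0,0],[0,0.0,0.03,0.03,0],[0,0,0.03,0.076,0],[0,0,0.03,0.076,0],[0,0,0.03,0.076,0]]])

```text
clock: 21.27
position: [0.5825, 0.1878, 0.1033]
ee_rot: [-2.175, -2.257, -0.022]
force: [0.8, 0.2, 0.0]
width: 0.003
```

```bash
python3 - <<'E'
from h import *
o=observe();print(o["position"],o["force"],o["ee_rot"])
grab("wrist","h8w")
p,im,d=grab("scene");cv2.imwrite("pics/h8s.png",cv2.resize(im[160:280,210:350],None,fx=5,fy=5,interpolation=2)[...,::-1])
g=cv2.convertScaleAbs(im[185:235,280:330],alpha=2);cv2.imwrite("pics/h8b.png",cv2.resize(g,None,fx=11,fy=11,interpolation=2)[...,::-1])
E
```

```text
[0.58251331 0.18781991 0.10330616] [0.77457164 0.2239439  0.02171529] [-2.17545428 -2.25731556 -0.02230659]
```

View pics/h8s.png

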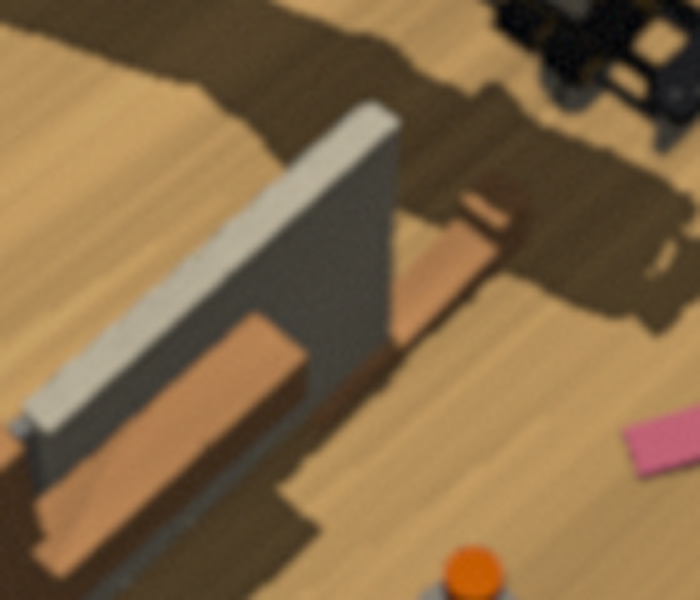

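View pics/h8b.png

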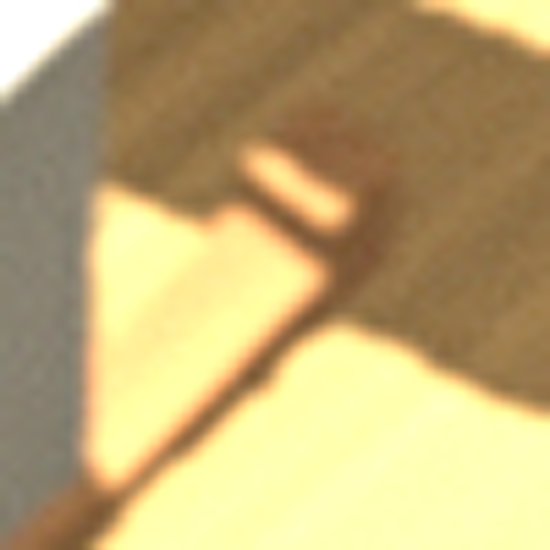

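View pics/h8w.png

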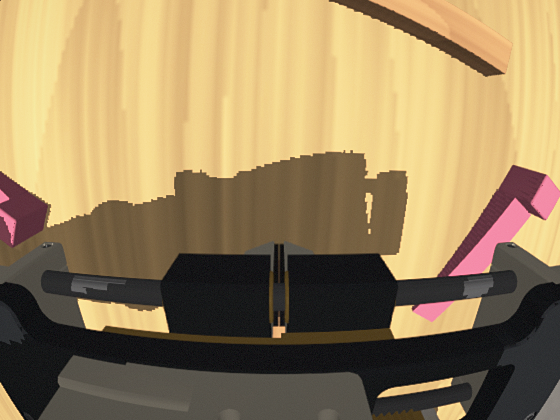

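```bash
python3 - <<'E'
from h import *
O=np.array([.5932,-.1977]);a=np.radians(1.9);M=np.array([[np.cos(a),np.sin(a)],[-np.sin(a),np.cos(a)]])
S=lambda P:((P[:,:2]-O)@M.T).round(4).tolist()
cs=lambda c:(np.array(c,float)+.5)/5-.5+[210,160]
q=eyes.camera_params("scene")
print("front edge f6",S(ray(q,cs([(475,210),(513,241)]),.029)))
print("front edge h8",S(ray(q,cs([(455,222),(497,251)]),.029)))
# top edge of block front (top): h8b scale 11 offset 280,185
cb=lambda c:(np.array(c,float)+.5)/11-.5+[280,185]
print("blk top front edge h8",S(ray(q,cb([(243,160),(330,228)]),.05)))
print("blade/block edge h8b",S(ray(q,cb([(235,205),(330,275)]),.029)))
E
```

```text
front edge f6 [[-0.0102, 0.3258], [0.019, 0.325]]
front edge h8 [[-0.0129, 0.312], [0.017, 0.3139]]
blk top front edge h8 [[-0.0129, 0.3152], [0.0165, 0.3151]]
blade/block edge h8b [[-0.0141, 0.3147], [0.0175, 0.3156]]
```

Call:
step_arm(series=[[[0,0,0,-0.03,0],[0,0,0,-0.055,0],[0,0,0,-0.07,0],[0,0,0,-0.078,0],[0,0,-0.01,-0.079,0],[0,0,-0.02,-0.079,0],[0,0,-0.025,-0.079,0],[0,0,-0.026,-0.079,0],[0,0,-0.026,-0.079,0]]])

```text
clock: 22.12
position: [0.581, 0.1604, 0.0222]
ee_rot: [-2.176, -2.254, -0.017]
force: [0.5, 0.5, 0.1]
width: 0.004
```

The block centre is at stand y of about 0.330 and x of about 2 mm. It is upright, since its top and bottom front edges agree. I'll do a short probing push to see whether it stands.

Call:
step_arm(series=[[[0,0,-0.001,0,0],[0,0,-0.002,0,0],[0,0,-0.003,0,0],[0,0,-0.003,0,0]]])

```text
clock: 22.45
position: [0.5814, 0.1583, 0.0226]
ee_rot: [-2.175, -2.255, -0.019]
force: [0.3, 2.8, 2.2]
width: 0.004
```

Call:
step_arm(series=[[[0,0,-0.001,0,0],[0,0,-0.002,0,0],[0,0,-0.002,0,0]]])

```text
clock: 22.7
position: [0.5813, 0.1583, 0.0227]
ee_rot: [-2.172, -2.256, -0.022]
force: [1.0, 6.8, -1.4]
width: 0.006
```

Call:
step_arm(series=[[[0,0,-0.001,0,0],[0,0,-0.002,0,0],[0,0,-0.003,0,0],[0,0,-0.003,0,0]]])

```text
clock: 23.03
position: [0.5811, 0.1583, 0.0228]
ee_rot: [-2.168, -2.257, -0.025]
force: [0.1, 10.4, -1.3]
width: 0.006
```

The block stands rigid at y=0.1583 up to 10.4 N, so it is jammed. I'll do one last hold at about 14 N.

Call:
step_arm(series=[[[0,0,-0.001,0,0],[0,0,-0.002,0,0],[0,0,-0.003,0,0],[0,0,-0.0038,0,0],[0,0,-0.0038,0,0],[0,0,-0.0038,0,0]]])

```text
clock: 23.53
position: [0.5808, 0.1583, 0.0229]
ee_rot: [-2.163, -2.259, -0.029]
force: [0.4, 13.9, -1.3]
width: 0.008
```

It stands 13.9 N with no movement. I'll retreat straight back and up.

Call:
step_arm(series=[[[0,0,0.004,0,0],[0,0,0.015,0,0],[0,0.0,0.035,0,0],[0,0.0,0.035,0.04,0],[0,0,0.035,0.08,0],[0,0,0.035,0.12,0],[0,-0.03,0.06,0.15,0],[0,-0.07,0.08,0.18,0],[0,-0.1,0.1,0.2,0],[0,-0.14,0.12,0.22,0],[0,-0.14,0.12,0.22,0],[0,-0.14,0.12,0.22,0],[0,-0.14,0.12,0.22,0]]])

```text
clock: 24.62
position: [0.4401, 0.2791, 0.2436]
ee_rot: [-2.161, -2.261, -0.031]
force: [0.5, -0.7, 0.3]
width: 0.006
```

```bash
python3 - <<'E'
from h import *
o=observe();print(o["position"],o["force"])
p,im,d=grab("top","i9");cv2.imwrite("pics/i9t.png",cv2.resize(im[160:220,225:375],None,fx=5.3,fy=5.3,interpolation=2)[...,::-1])
p,im,d=grab("scene","i9s")
E
```

```text
[0.44012313 0.27905193 0.24357426] [ 0.48905493 -0.6919875   0.25266043]
```

View pics/i9t.png

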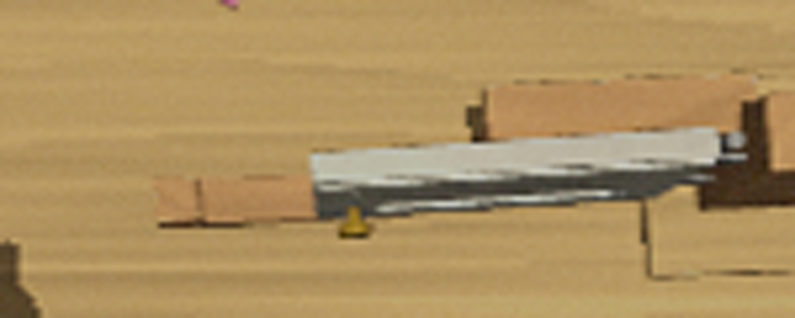

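View pics/i9s.png

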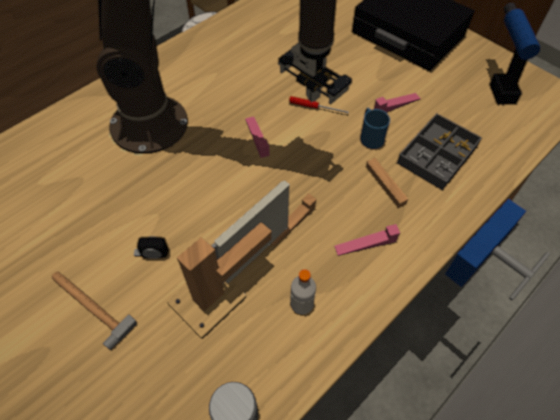

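The door is shut along the rail, the wedge is in line under its free end with the block at crop (178,200), and the bystanders are where they were. I'll make one numeric check, then hand in.

```bash
python3 - <<'E'
from h import *
O=np.array([.5932,-.1977]);a=np.radians(1.9);M=np.array([[np.cos(a),np.sin(a)],[-np.sin(a),np.cos(a)]])
S=lambda P:((P[:,:2]-O)@M.T).round(4)
p=eyes.camera_params("top");cb=lambda c:(np.array(c,float)+.5)/5.3-.5+[225,160]
b=S(ray(p,cb([(155,178),(200,178),(200,220),(158,220)]),.05));e=S(ray(p,cb([(312,178),(312,217)]),.016))
print("block",b.mean(0),b.tolist(),"blade at door",e.tolist())
t=S(ray(p,cb([(310,157),(313,183)]),.213));print("door end top",t.tolist(),"angle",-t[:,0].mean()/.24)
im=cv2.imread("pics/i9.png").astype(int);i0=cv2.imread("pics/top0.png").astype(int);df=np.abs(im-i0).max(2)
for n,(u,v) in dict(offcut=(196,170),glue=(321,142),tape=(374,251),hammer=(430,245),driver=(173,270),mug=(160,210)).items():print(n,df[v-15:v+15,u-15:u+15].mean().round(1))
arm.sign_off()
E
```

```text
block [-0.00265   0.327325] [[0.0117, 0.3419], [0.0104, 0.3127], [-0.0169, 0.3137], [-0.0158, 0.341]] blade at door [[0.0109, 0.2399], [-0.0151, 0.241]]
door end top [[0.0016, 0.2406], [-0.0133, 0.2395]] angle 0.024374999999999997
offcut 9.6
glue 9.3
tape 9.5
hammer 9.6
driver 96.0
mug 17.4
the job is handed in; nothing more can be done
```

I shut the door against its rail, slid the wedge under its free end and tapped it home, then let go, backed away and handed the job in at about 25 s. No verdict is reported.

**What I did**
- I pushed the door onto the rail until it resisted with 4.4 N.
- I gripped the wedge by its block, turned it into line, and slid it under until I felt contact at about 6 N.
- I then let go and pushed from behind in small steps.

**Last checks**
- **Jam:** the block stood a steady push of 13.9 N along the door without moving, inside the 12 to 16 N band. I could only infer the force between wedge and door from this; I could not measure it directly.
- **Wedge position:** the tip is about 65 mm under the door. The block is about 3 mm off the door's line and looks upright.
- **Bystanders:** the offcut, glue, tape and hammer look unchanged. The mug crop differs a little and the driver crop a lot. The arm hung over or shaded that area in the last top picture, and both look unmoved in the scene view.

**Less certain points**
- **Door angle:** one reading from the picture gave 0.024 rad, while an earlier view of the same edge gave about 0.015. Both are under the 0.04 limit but depend on a few pixels.
- **Travel after contact:** the wedge went about 10 mm further after I let go, more than the stated door stiffness would suggest. It had probably slackened when released and then seated.

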